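Lay two rocket tubes in a curing cradle and lock its keeper with the knob under the deck

TASK

Turn the wing knob under the deck of the metal cradle all the way to swing its keeper bar open, then lay the thick rocket tube in the wide V-groove and the slim tube in the narrow one, each gently, about centred along its length and resting in both of its V rests. Then turn the knob all the way back so that the keeper bar closes over both tubes. Let go of everything, and do not shift or tip the glue bottle, tape roll or pen cup.

Things in the scene. Friction and masses are not known exactly. Their poses are not given: they have to be found in the camera images.
- stand: The fixed metal cradle on the desk: an aluminium deck 220 mm (x) by 223 mm (y), 15 mm thick, top face 100 mm above the desk, on four legs at its corners. Origin at desk height, midway between the two pairs of V rests (the deck reaches 108 mm from it to the +y side and 115 mm to the -y side); z up; its own y axis points towards the edge under which the knob sits; its pose varies in position and yaw.
- knob (a joint): Angle of the black wing knob mounted under the deck (vertical axis): 0 = locked (keeper down over the grooves), 1.2 = fully open (keeper swung away); it grows counter-clockwise seen from above, has end stops at 0 and 1.2, resists with about 0.12 N m of friction and stays where it is left. It starts somewhere from 0 to 0.35.
- knob_axis (a point): Centre of the knob, on its vertical axis: 8 mm inside the cradle's +y edge, 60 mm above the desk (25 mm below the deck's underside). Hub 54 mm in diameter. A straight wing bar 190 mm long, 16 mm wide and 24 mm high (from 48 to 72 mm above the desk) runs through it, 100 mm to its outer tip and 90 mm to its inner end.
- knob_wing (a point): Point on the outer half of the wing bar, 85 mm from the knob's axis and 15 mm from its tip, mid-width and mid-height (60 mm above the desk). It always stands clear outside the deck's edge, open from above: it points 0.6 rad to the -x side of the outward (+y) direction of the cradle when fully open and 0.6 rad to the +x side when locked. Its orientation as tracked is not along the bar: use the line from knob_axis to here.
- keeper (a joint): Angle of the keeper gate, a steel bar on two arms hinged along the cradle's -y edge and driven by the knob (0.9 x the knob's angle): 0 = down over the tubes, 1.08 = upright and clear. Turn the knob, do not push the gate.
- keeper_bar (a point): Middle of the keeper's round bar (12 mm thick, 190 mm long along the cradle's x). Shut, it is 72 mm from the cradle's centre on the -y side, 184 mm above the desk, about 3 mm above the tops of seated tubes; a tube that is not down in its groove stops it from closing.
- wide_groove (a point): Where the thick tube's centre must lie when seated (149 mm above the desk, 48 mm to the cradle's -x side). The groove runs along this point's y axis (that of the cradle) and is two 90-degree V rests, each 16 mm long, at 50 mm either side along y; their upper edges are 11 mm below this point and 25 mm either side of it. Between the rests is free space for fingers down to the deck, 49 mm below.
- narrow_groove (a point): Where the slim tube's centre must lie when seated (155 mm above the desk, 48 mm to the cradle's +x side). Like the wide groove, along y, with rests at 50 mm either side; their upper edges are 9 mm below this point and 20 mm either side of it. The deck is 55 mm below.
- thick_tube_centre (a point): Centre of the thick cardboard tube, 52 mm in diameter, 200 mm long, closed ends painted dark, about 0.13 kg, lying on the desk at the start beside the cradle. Its own x axis is the tube's axis; either end may go either way.
- slim_tube_centre (a point): Centre of the slim cardboard tube, 40 mm in diameter, 200 mm long, about 0.09 kg, lying on the desk. Its own x axis is the tube's axis; either end may go either way. It and the thick tube may have exchanged places.
- glue: Bystander: white glue bottle, 56 mm in diameter, 150 mm high, standing; origin under its centre.
- tape: Bystander: roll of paper tape, 100 mm in diameter, 24 mm high, lying flat; origin under its centre.
- pencup: Bystander: empty black pen cup, 76 mm in diameter, 100 mm high, standing; origin under its centre.

How it is judged:
On the way, in this order (a step that is already met when the one before it is completed fails the run):
1. the knob is turned open (past 1.08 rad), so that the keeper swings clear (value of joint knob above 1.08 rad), for 0.2 s.
2. both tubes lie released in their own grooves while the keeper is still open (x of thick_tube_centre in the frame of wide_groove between -0.006 and 0.006 m and z of thick_tube_centre in the frame of wide_groove between -0.006 and 0.006 m and y of thick_tube_centre in the frame of wide_groove between -0.025 and 0.025 m and angle between the x axis of thick_tube_centre and the y axis of wide_groove, either way round below 0.08 rad and x of slim_tube_centre in the frame of narrow_groove between -0.006 and 0.006 m and z of slim_tube_centre in the frame of narrow_groove between -0.006 and 0.006 m and y of slim_tube_centre in the frame of narrow_groove between -0.025 and 0.025 m and angle between the x axis of slim_tube_centre and the y axis of narrow_groove, either way round below 0.08 rad and value of joint knob above 1 rad and contact force between the fingers and thick_tube below 0.3 N and contact force between the fingers and slim_tube below 0.3 N), for 0.2 s.
At the end, for the whole second after the job is handed in: The knob is back within 0.1 rad of its locked stop and the keeper within 0.1 rad of shut; the thick tube lies at rest in the wide groove and the slim tube in the narrow groove, each centre within 6 mm across and in height and 25 mm along the groove, parallel to it within 0.08 rad (x of thick_tube_centre in the frame of wide_groove between -0.006 and 0.006 m and z of thick_tube_centre in the frame of wide_groove between -0.006 and 0.006 m and y of thick_tube_centre in the frame of wide_groove between -0.025 and 0.025 m and angle between the x axis of thick_tube_centre and the y axis of wide_groove, either way round below 0.08 rad and x of slim_tube_centre in the frame of narrow_groove between -0.006 and 0.006 m and z of slim_tube_centre in the frame of narrow_groove between -0.006 and 0.006 m and y of slim_tube_centre in the frame of narrow_groove between -0.025 and 0.025 m and angle between the x axis of slim_tube_centre and the y axis of narrow_groove, either way round below 0.08 rad and value of joint each of knob, keeper below 0.1 rad and linear speed of each of thick_tube, slim_tube below 0.02 m/s); the robot touches nothing.
It fails at once if the glue bottle was shifted by more than 30 mm or tipped (distance of glue from where it was at the start of the episode above 0.03 m or angle between glue's own z axis and vertical above 0.5 rad).
It fails at once if the tape roll was shifted by more than 30 mm or tipped (distance of tape from where it was at the start of the episode above 0.03 m or angle between tape's own z axis and vertical above 0.5 rad).
It fails at once if the pen cup was shifted by more than 30 mm or tipped (distance of pencup from where it was at the start of the episode above 0.03 m or angle between pencup's own z axis and vertical above 0.5 rad).
It fails at once if a tube was dropped or rammed into the cradle (over 50 N) (contact force between any of thick_tube, slim_tube and stand above 50 N).
It also fails if it takes over 72 s, if anything falls off the work surface, if the arm or the gripper's body presses on something with over 40 N, if the wrist force passes 120 N, or if a joint passes its speed limit or range.

ROBOT

A 6-joint arm with a two-finger parallel gripper is mounted at the origin on the work surface. World frame = base frame: x ahead of the robot, y to its left, z up, the work surface at z = 0. Lengths are in m, angles in rad, forces in N, time in s.
With the tool pointing down it reaches from about 0.25 to 0.725 m from the base axis. Payload 4 kg.
Tool frame: the origin (TCP) lies at the very end of the fingers, on their centre line; the grasp point (between the pads) lies 19 mm behind it; z points along the fingers, y is the line along which they close (so a half turn about z gives the same grasp; the last joint's range is limited). The gripper opens to 85 mm and grips with 20 to 120 N. Pads are 22 mm wide; open, the fingers measure 114 mm over their backs; the gripper's body (76 mm by 85 mm) begins 54 mm behind the grasp point. The pads swing forward as they close: fully open they stand 13 mm farther back than shut.
Start: joints at [1.298, 0.241, 0.005, 1.335, 0, 1.571], TCP at [0.135, 0.482, 0.231] pointing down, gripper open.
Joint ranges: [-2.72, 2.72], [-1.05, 1.87], [-1.09, 1.28], [-1.99, 2.15], [-1.42, 1.44], [-3.14, 3.14]. Speed limits (rad/s): [2.79, 2.79, 3.14, 3.14, 3.14, 3.14].

INTERFACE

Orientations are given as a unit quaternion [x, y, z, w].
In Python, from workcell import bot, vision, workorder, boxes_of gives the robot as it stands.
- The arm moves only by the tool send_rows, never from a script. Its argument "motion" is text: rows parted by semicolons, each of 5 numbers parted by spaces: the closure, from -1 (fully open) to 1 (shut), so that 0 is half open, then the shift along the tool's x, y, z in cm, then the turn about the tool's z in rad. In form: claw x y z twist; .... A call has 1 to 5 rows; each row is the pose to reach, as a shift and turn from the pose commanded when the call began, along the tool's axes at that moment; what a row does not reach only later rows make up. A row lasts 1/10 s, in which the tool goes at most 50 mm and 8.59 degrees, less where a joint would pass 70% of its speed; a pose out of reach is approached as far as the arm can. A call with a gripper value outside its range is refused whole. The fingers move at their own pace and stop on an object; the grip force is fixed at half the most. Time passes only in rows, so rows that repeat a pose let the fingers close. It gives the time, the measured TCP pose, the force, the opening and the grip force at its end, in the units of the state.
- bot.get_obs(): the state, without advancing time (a new reading comes with each control period).
- vision.camera(name): name is "scene" or "side" or "wrist"; returns the picture (400x640x3 uint8, red, green, blue); there is no depth.
- vision.camera_model(name): a dict with "fov_y" (degrees; the focal length in pixels is half the picture's height over the tangent of half this angle, whatever the lens; pixels are square), "cx", "cy" (the principal point, pixels), "world_from_camera" (4x4, takes a point from camera to world coordinates); the wrist camera has in their place "hand_eye" (4x4, takes a point from camera to tool coordinates, whose origin is the TCP and whose axes are the flange's). Camera axes: x right, y down, z forward; pixel columns grow to the right and rows downward; lengths in m; the calibration is good to about 2 mm. The wrist camera is an equidistant fisheye: a pixel r from the principal point sees the ray r / f radians off the axis. A picture is of the moment at which its call begins: read the wrist's pose just before it. camera_model takes no time and is no camera call.
- workorder.job_done(): hands the job in; it is judged then, once.
Trained networks look in the newest picture that a camera, given by its name, has taken for a name from the list of things; names that differ only in an ending like _2 or _b are one class to them, and where a whole thing is asked for, a point or a joint stands for the part that bears it (a point fixed in the world has none). Each returns a list of dicts, best first, with "conf" (0 to 1); they miss things now and then, are a little off and sometimes report something else, mostly with a low value. They report only what shows in the picture. A call takes as long as a camera call.
- boxes_of(camera, target): "rect" ([centre column, centre row, width, height] in pixels, round what is visible of it).
The state is a dict: "clock": time; "joint_pos": joint angles; "joint_vel": joint speeds; "tau": joint torques, N m; "eef_pos": TCP position; "tool_rot": TCP orientation; "ft_force": force on the tool from outside, world axes, zero at the start; "ft_torque": the same for the moment, N m; "grip_width": finger opening in m; "grasp_force": force on a finger pad.
Only numpy, scipy, OpenCV 4.12 (cv2) and the standard library are available. Lean on these libraries where they do the work, as an engineer would, in place of code of your own. Each camera call takes 0.05 s, during which the arm holds its last target. There are 200 camera calls.

## Working session

There is one attempt and no reset: what is moved stays moved. The work goes in short steps, Python scripts to look and compute and a tool call to move; the robot and the scene stay as the last step left them, time stands still between calls to the robot, and variables do not carry over. Pictures are saved under pics/ and viewed, at most 10 in all, crops included, and the job is handed in when it is done.

Besides the shell and the picture viewer there is one more tool, called after "Emit:" as name(argument=value, ...) on one line, values as JSON. send_rows: Moves the arm, as the interface text tells. Its arguments: {"type":"object","properties":{"motion":{"type":"string"}},"required":["motion"]}

```bash
mkdir -p pics; ls; python3 - <<'E'
from workcell import bot, vision, workorder, boxes_of
import cv2, numpy as np
np.set_printoptions(precision=4,suppress=True)
for c in ["scene","side"]:
    im=vision.camera(c); cv2.imwrite(f"pics/{c}0.png",im[:,:,::-1])
    m=vision.camera_model(c); print(c,m)
    for t in ["stand","knob_wing","knob","keeper_bar","thick_tube_centre","slim_tube_centre","glue","tape","pencup"]:
        print(t,[(np.round(d["rect"],1).tolist(),round(d["conf"],2)) for d in boxes_of(c,t)[:2]])
print(vision.camera_model("wrist")); print(bot.get_obs())
E
```

```text
pics
scene {'fov_y': 56.77538104736079, 'cx': 313.7790566457268, 'cy': 204.1625470140378, 'world_from_camera': array([[-0.397 ,  0.608 , -0.6875,  1.2293],
       [ 0.9178,  0.2612, -0.2991,  0.1891],
       [-0.0023, -0.7497, -0.6617,  0.7502],
       [ 0.    ,  0.    ,  0.    ,  1.    ]])}
stand [([282.7, 198.2, 123.0, 114.3], 0.97)]
knob_wing [([327.0, 221.2, 37.3, 32.8], 0.58)]
knob [([328.9, 222.4, 34.6, 31.3], 0.65)]
keeper_bar [([248.9, 168.4, 44.9, 55.9], 0.67)]
thick_tube_centre [([466.4, 286.6, 93.9, 42.4], 0.56)]
slim_tube_centre [([486.8, 241.2, 83.5, 36.7], 0.84), ([247.8, 167.1, 44.2, 54.1], 0.34)]
glue [([351.9, 295.9, 26.3, 53.2], 0.96)]
tape [([240.8, 169.5, 32.3, 20.4], 0.63)]
pencup [([205.8, 186.4, 25.5, 36.7], 0.6), ([248.8, 169.9, 43.0, 59.1], 0.25)]
side {'fov_y': 57.5718289420049, 'cx': 328.74391510800274, 'cy': 201.87803088251349, 'world_from_camera': array([[-0.9892, -0.0792,  0.1231,  0.449 ],
       [-0.1461,  0.4858, -0.8618,  0.7025],
       [ 0.0084, -0.8705, -0.4921,  0.5757],
       [ 0.    ,  0.    ,  0.    ,  1.    ]])}
stand [([339.0, 195.5, 88.3, 
[... 520 characters left out ...]
.95338274085313, 'hand_eye': array([[ 0.0008, -0.9469, -0.3215,  0.082 ],
       [ 1.    ,  0.001 , -0.0005, -0.0013],
       [ 0.0008, -0.3215,  0.9469, -0.1428],
       [ 0.    ,  0.    ,  0.    ,  1.    ]])}
{'clock': 1.0, 'joint_pos': array([1.298 , 0.2406, 0.005 , 1.3352, 0.    , 1.5708]), 'joint_vel': array([-0.0011,  0.0006,  0.0005, -0.0007, -0.0007,  0.0008]), 'tau': array([  0.0006, -37.2212,  25.27  ,   0.0011,   0.0001,   0.    ]), 'eef_pos': array([0.1347, 0.4815, 0.2313]), 'tool_rot': array([ 0.136 ,  0.9907, -0.    , -0.    ]), 'ft_force': array([ 0.4708, -0.3137,  0.472 ]), 'ft_torque': array([-0.0397,  0.0104,  0.0446]), 'grasp_force': 0.0, 'grip_width': 0.08591185202125964}
```

```bash
python3 - <<'E'
import cv2
a=cv2.imread("pics/scene0.png")[110:340,150:550]; cv2.imwrite("pics/s0.png",cv2.resize(a,(800,460),interpolation=cv2.INTER_CUBIC))
a=cv2.imread("pics/side0.png")[100:400,180:460]; cv2.imwrite("pics/d0.png",cv2.resize(a,(560,600),interpolation=cv2.INTER_CUBIC))
E
```

```text
(no output)
```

View pics/s0.png

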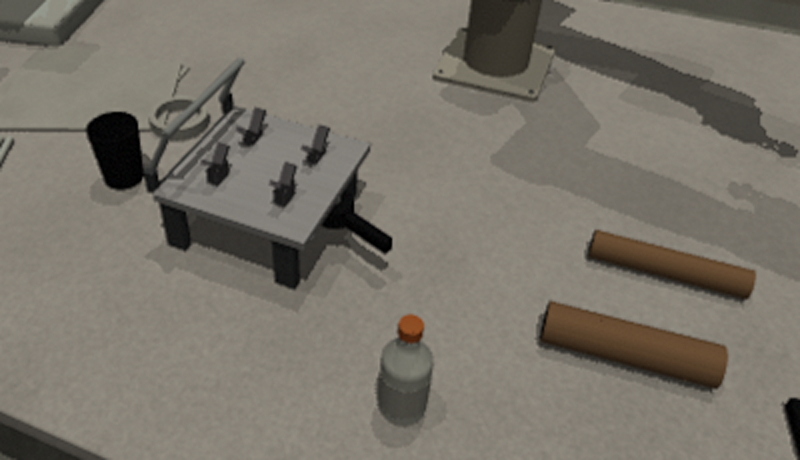

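View pics/d0.png

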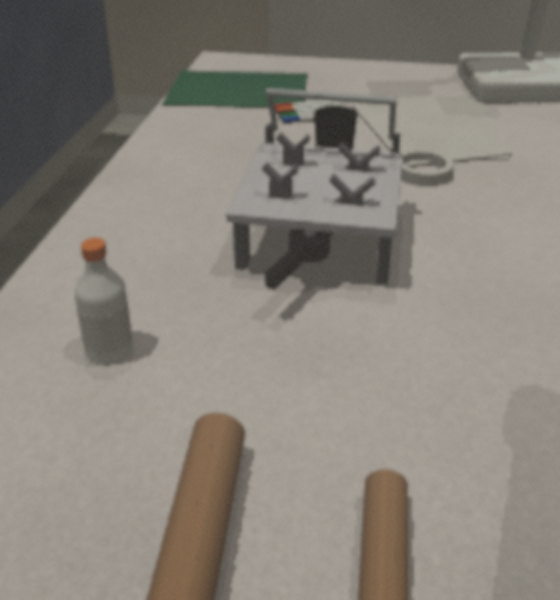

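```bash
cat > h.py <<'E'
import numpy as np, cv2
from workcell import bot, vision, workorder, boxes_of
from scipy.spatial.transform import Rotation as R
from scipy.optimize import least_squares
np.set_printoptions(precision=4,suppress=True)
def ray(cam,uv,obs=None):
    m=vision.camera_model(cam); f=200/np.tan(np.radians(m["fov_y"])/2)
    a=(np.array(uv,float)-[m["cx"],m["cy"]])/f
    if cam=="wrist":
        r=np.linalg.norm(a,axis=-1,keepdims=True); d=np.concatenate([a/np.maximum(r,1e-9)*np.sin(r),np.cos(r)],-1)
        o=obs or bot.get_obs(); T=np.eye(4); T[:3,:3]=R.from_quat(o["tool_rot"]).as_matrix(); T[:3,3]=o["eef_pos"]; T=T@m["hand_eye"]
    else:
        d=np.concatenate([a,np.ones(a.shape[:-1]+(1,))],-1); T=m["world_from_camera"]
    return T[:3,3], d@T[:3,:3].T
def onz(cam,uv,z,obs=None):
    c,d=ray(cam,uv,obs); return c+d*((z-c[2])/d[...,2])[...,None]
def fit_rect(P,Q):  # rigid 2D: stand pts P -> world pts Q ; returns x,y,yaw,res
    def e(p): c,s=np.cos(p[2]),np.sin(p[2]); return (P@np.array([[c,s],[-s,c]])+p[:2]-Q).ravel()
    s=least_squares(e,[*Q.mean(0),0.]); return s.x, s.fun.reshape(-1,2)
def st2w(p,q):
    c,s=np.cos(p[2]),np.sin(p[2]); return np.array([p[0]+c*q[0]-s*q[1],p[1]+s*q[0]+c*q[1]])
E
python3 - <<'E'
from h import *
sc=lambda l:np.array(l)/2.+[150,110]
sd=lambda l:np.array(l)/2.+[180,100]
# deck corners: (+x,+y),(-x,+y),(-x,-y),(+x,-y)
P=np.array([[.11,.108],[-.11,.108],[-.11,-.115],[.11,-.115]])
A=onz("scene",sc([[302,240],[370,149],[237,108],[155,195]]),.1)[:,:2]
B=onz("side",sd([[232,216],[397,226],[402,152],[258,150]]),.1)[:,:2]
for q in (A,B): p,r=fit_rect(P,q); print("stand",p,"res",r.ravel())
print("wing tip",onz("scene",sc([[386,243]]),.06),onz("side",sd([[272,279]]),.06))
for n,z,l in (("thick",.026,[[546,322],[722,366]]),("slim",.020,[[593,244],[750,284]])):
    e=onz("scene",sc(l),z); d=e[1]-e[0]; print(n,e.mean(0),np.linalg.norm(d),np.arctan2(d[1],d[0]))
e=onz("side",sd([[218,430]]),.026);print("thick end",e); print("slim end",onz("side",sd([[386,485]]),.02))
for n,c,g,h in (("glue","scene",[352,320],0.0),("glue","side",[233,278],0.),("tape","scene",[241,170],.012),("tape","side",[393,182],.012),("cup","scene",[206,186],.05),("cup","side",[347,163],.05)): print(n,c,onz(c,[g],h))
E
```

```text
stand [ 0.5507 -0.1941 -0.0346] res [ 0.01    0.0056 -0.0086  0.0007 -0.0024 -0.0014  0.0011 -0.0048]
stand [ 0.5419 -0.1915  0.0489] res [-0.0001  0.0071 -0.0089  0.0053  0.0034  0.0029  0.0056 -0.0152]
wing tip [[ 0.5808 -0.0104  0.06  ]] [[ 0.5814 -0.0116  0.06  ]]
thick [0.5904 0.3062 0.026 ] 0.20057037776227435 1.6521466479358269
slim [0.4297 0.3385 0.02  ] 0.19798701711472175 1.603003459652232
thick end [[0.5976 0.2022 0.026 ]]
slim end [[0.4303 0.2378 0.02  ]]
glue scene [[0.779  0.0865 0.    ]]
glue side [[0.7611 0.0881 0.    ]]
tape scene [[ 0.3995 -0.4389  0.012 ]]
tape side [[ 0.3889 -0.4605  0.012 ]]
cup scene [[ 0.5544 -0.4605  0.05  ]]
cup side [[ 0.557  -0.5118  0.05  ]]
```

Emit:
send_rows(motion="1 0 0 -2.5 0.65; 1 0 0 -2.5 0.65; 1 0 0 -2.5 0.65; 1 0 0 -2.5 0.65; 1 0 0 -2.5 0.65")

```text
clock: 1.5
eef_pos: [0.1347, 0.4815, 0.2564]
tool_rot: [0.447, 0.895, 0.0, -0.0]
ft_force: [-0.3, -0.2, 0.0]
grip_width: 0.0122
grasp_force: 0.0
```

Emit:
send_rows(motion="1 0 0 -2.5 0.65; 1 0 0 -2.5 0.65; 1 0 0 -2.5 0.65; 1 0 0 -2.5 0.65; 1 0 0 -2.5 0.65")

```text
clock: 2.0
eef_pos: [0.1347, 0.4815, 0.2814]
tool_rot: [0.709, 0.705, 0.0, -0.0]
ft_force: [0.2, 0.8, 1.0]
grip_width: 0.0001
grasp_force: 0.0
```

Emit:
send_rows(motion="1 -16.7 13.8 0 0; 1 -16.7 13.8 0 0; 1 -16.7 13.8 0 0; 1 -16.7 13.8 0 0; 1 -16.7 13.8 0 0")

```text
clock: 2.5
eef_pos: [0.2741, 0.3112, 0.2816]
tool_rot: [0.709, 0.705, 0.0, 0.001]
ft_force: [-0.4, 0.1, 0.1]
grip_width: -0.0
grasp_force: 0.0
```

Emit:
send_rows(motion="1 -16.7 13.8 0 0; 1 -16.7 13.8 0 0; 1 -16.7 13.8 0 0; 1 -16.7 13.8 0 0; 1 -16.7 13.8 0 0")

```text
clock: 3.0
eef_pos: [0.4122, 0.1437, 0.2813]
tool_rot: [0.71, 0.705, 0.0, 0.001]
ft_force: [0.0, -0.4, -0.1]
grip_width: -0.0
grasp_force: 0.0
```

Emit:
send_rows(motion="1 -16.7 13.8 0 0; 1 -16.7 13.8 0 0; 1 -16.7 13.8 0 0; 1 -16.7 13.8 0 0; 1 -16.7 13.8 0 0")

```text
clock: 3.5
eef_pos: [0.5499, -0.0241, 0.2804]
tool_rot: [0.709, 0.705, -0.0, 0.0]
ft_force: [-0.2, -0.4, -0.5]
grip_width: -0.0002
grasp_force: 0.0
```

```bash
python3 - <<'E'
from h import *
o=bot.get_obs(); im=vision.camera("wrist"); cv2.imwrite("pics/w1.png",im[:,:,::-1])
print(o["clock"],o["eef_pos"],o["tool_rot"],o["joint_pos"],o["grip_width"])
E
```

```text
3.5 [ 0.5499 -0.0241  0.2804] [ 0.7093  0.7049 -0.0002  0.0005] [-0.0432  0.3291  0.252   1.4933 -0.001   1.5339] -0.00020033817175056762
```

View pics/w1.png

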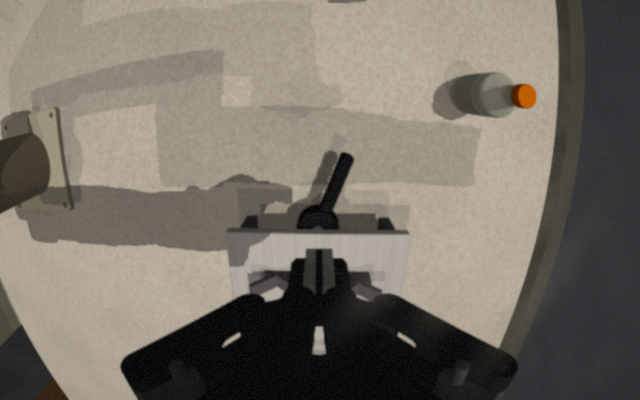

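```bash
python3 - <<'E'
from h import *
e=onz("wrist",[[227,229.5],[408.5,234]],.1); d=e[1]-e[0]
print("corners",e,np.linalg.norm(d),np.arctan2(d[1],d[0]))
w=onz("wrist",[[347,154],[318,206],[337.5,187],[326,182],[348,163]],.072); print(w)
E
```

```text
corners [[ 0.4428 -0.087   0.1   ]
 [ 0.6565 -0.0942  0.1   ]] 0.21382939974539147 -0.03388904748952369
[[ 0.5835 -0.0051  0.072 ]
 [ 0.5498 -0.0682  0.072 ]
 [ 0.573  -0.0446  0.072 ]
 [ 0.5594 -0.0384  0.072 ]
 [ 0.5849 -0.0157  0.072 ]]
```

Emit:
send_rows(motion="1 -1.1 6 3 0; 1 -1.1 6 8 0; 1 -1.1 6 13 0; 1 -1.1 6 18 0; 1 -1.1 6 21 0")

```text
clock: 4.05
eef_pos: [0.606, -0.0308, 0.0681]
tool_rot: [0.708, 0.707, -0.001, -0.001]
ft_force: [0.0, -0.4, -1.1]
grip_width: 0.0001
grasp_force: 0.0
```

Emit:
send_rows(motion="1 0 0 2.5 0; 1 0.5 -1.5 2.5 0; 1 1.0 -3 2.5 0; 1 1.2 -4.5 2.5 0; 1 1.3 -6 2.5 0")

```text
clock: 4.55
eef_pos: [0.5485, -0.0179, 0.0467]
tool_rot: [0.708, 0.707, 0.001, 0.001]
ft_force: [2.3, -1.5, -0.7]
grip_width: -0.0001
grasp_force: 1.3
```

Emit:
send_rows(motion="1 0 -0.8 0 0; 1 0 -1.3 0 0; 1 0 -1.8 0 0; 1 0 -2.2 0 0; 1 0 -2.2 0 0")

```text
clock: 5.05
eef_pos: [0.5251, -0.0182, 0.0462]
tool_rot: [0.708, 0.706, -0.0, -0.0]
ft_force: [0.9, 0.8, 1.0]
grip_width: -0.0
grasp_force: 0.1
```

```bash
python3 - <<'E'
from h import *
o=bot.get_obs(); im=vision.camera("wrist"); cv2.imwrite("pics/w2.png",im[:,:,::-1])
print(o["clock"],o["eef_pos"],o["tool_rot"],o["ft_force"])
E
```

```text
5.05 [ 0.5251 -0.0182  0.0462] [ 0.7078  0.7064 -0.0002 -0.0004] [0.8695 0.7901 1.0134]
```

View pics/w2.png

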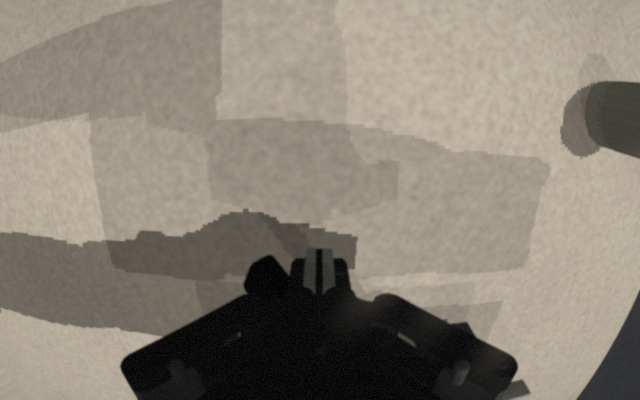

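```bash
python3 - <<'E'
from h import *
print(onz("wrist",[[267,257],[250,268],[288,268]],.072))
E
```

```text
[[ 0.5031 -0.002   0.072 ]
 [ 0.4949 -0.0078  0.072 ]
 [ 0.512  -0.0074  0.072 ]]
```

Emit:
send_rows(motion="1 0 -0.3 0 0; 1 0 -0.5 0 0; 1 0 -0.7 0 0; 1 0 -0.7 0 0; 1 0 -0.7 0 0")

```text
clock: 5.6
eef_pos: [0.5229, -0.0178, 0.0472]
tool_rot: [0.708, 0.707, 0.003, 0.002]
ft_force: [8.9, 1.7, -3.9]
grip_width: -0.0
grasp_force: 4.1
```

```bash
python3 - <<'E'
from h import *
o=bot.get_obs();print(o["ft_force"],o["eef_pos"]); im=vision.camera("scene"); a=im[110:260,180:420,::-1]; cv2.imwrite("pics/s2.png",cv2.resize(a,(720,450),interpolation=cv2.INTER_CUBIC))
E
```

```text
[ 8.9181  1.6936 -3.8553] [ 0.5229 -0.0178  0.0472]
```

View pics/s2.png

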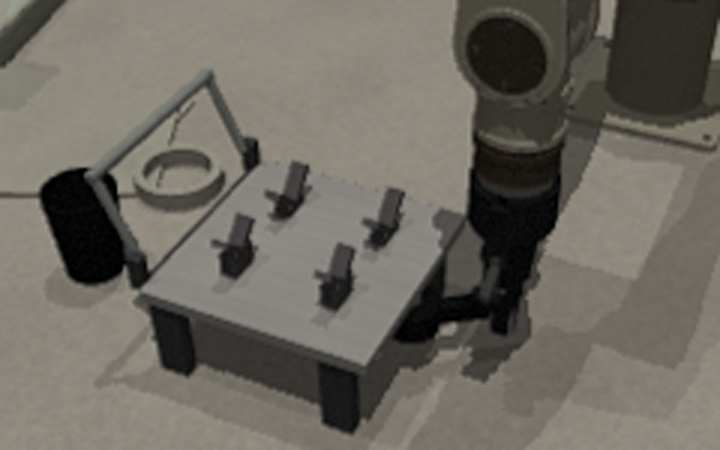

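Emit:
send_rows(motion="1 0 1.5 0 0; 1 0 1.5 -5 0; 1 0 1.5 -10 0; 1 0 1.5 -15 0; 1 0 1.5 -20 0")

```text
clock: 6.15
eef_pos: [0.5327, -0.0183, 0.2477]
tool_rot: [0.708, 0.706, -0.001, -0.001]
ft_force: [1.2, -0.2, 0.7]
grip_width: 0.0
grasp_force: 0.0
```

Emit:
send_rows(motion="-1 0 0.8 -5 0; -1 -5 0.8 -7 0; -1 -10 0.8 -7 0; -1 -15 0.8 -7 0; -1 -20 0.8 -7 0")

```text
clock: 6.65
eef_pos: [0.5407, -0.216, 0.3164]
tool_rot: [0.708, 0.707, -0.0, -0.0]
ft_force: [0.7, 0.5, 0.1]
grip_width: 0.0722
grasp_force: 0.0
```

Emit:
send_rows(motion="-1 -4 0 0 0; -1 -6 0 0 0; -1 -6 0 0 0; -1 -6 0 0 0; -1 -6 0 0 0")

```text
clock: 7.15
eef_pos: [0.5411, -0.2734, 0.3162]
tool_rot: [0.707, 0.707, 0.0, -0.0]
ft_force: [-0.0, 1.5, -0.9]
grip_width: 0.0853
grasp_force: 0.0
```

```bash
python3 - <<'E'
from h import *
o=bot.get_obs(); im=vision.camera("wrist"); 
print(o["clock"],o["eef_pos"],o["tool_rot"],o["grip_width"])
cv2.imwrite("pics/w3.png",im[:,:,::-1]); cv2.imwrite("pics/w3c.png",cv2.resize(im[:300,170:470,::-1],(600,600),interpolation=cv2.INTER_CUBIC))
E
```

```text
7.15 [ 0.5411 -0.2734  0.3162] [ 0.7074  0.7068  0.     -0.0005] 0.08529771570655
```

View pics/w3c.png

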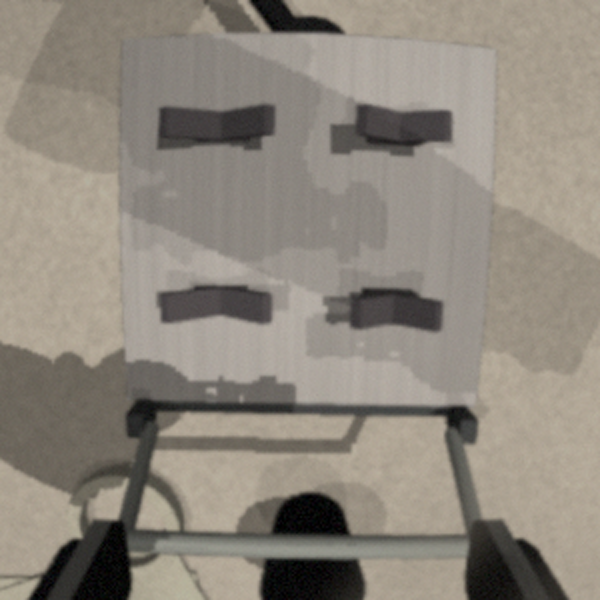

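```bash
python3 - <<'E'
from h import *
cr=lambda l:np.array(l)/2.+[170,0]
Q=np.r_[onz("wrist",cr([[159,122],[274,119],[159,307],[271,306]]),.138),onz("wrist",cr([[358,122],[452,126],[351,309],[441,315]]),.146),onz("wrist",cr([[122,41],[496,49]]),.1)][:,:2]
P=np.array([[-.073,.05],[-.023,.05],[-.073,-.05],[-.023,-.05],[.028,.05],[.068,.05],[.028,-.05],[.068,-.05],[-.11,.108],[.11,.108]])
p,r=fit_rect(P,Q);print(p,r)
print("wide",st2w(p,[-.048,0]),"narrow",st2w(p,[.048,0]),"knob",st2w(p,[0,.1]))
E
```

```text
[ 0.5465 -0.199  -0.0194] [[ 0.004   0.0006]
 [-0.0052  0.0004]
 [ 0.0047 -0.0011]
 [-0.0052 -0.0018]
 [ 0.004   0.0016]
 [-0.0038  0.0004]
 [ 0.0045 -0.0027]
 [-0.003  -0.0011]
 [-0.0009  0.0022]
 [ 0.0008  0.0013]]
wide [ 0.4986 -0.1981] narrow [ 0.5945 -0.2   ] knob [ 0.5485 -0.0991]
```

Emit:
send_rows(motion="-1 24.5 2 0 0; -1 24.5 2 0 0; -1 24.5 2 0 0; -1 24.5 2 0 0; -1 24.5 2 0 0")

```text
clock: 7.7
eef_pos: [0.5611, -0.026, 0.3169]
tool_rot: [0.707, 0.707, 0.0, 0.0]
ft_force: [0.4, -0.1, 0.6]
grip_width: 0.0855
grasp_force: 0.0
```

Emit:
send_rows(motion="-1 24.5 2 0 0; -1 24.5 2 0 0; -1 24.5 2 0 0; -1 24.5 2 0 0; -1 24.5 2 0 0")

```text
clock: 8.2
eef_pos: [0.5809, 0.2191, 0.3169]
tool_rot: [0.707, 0.707, 0.0, 0.0]
ft_force: [2.2, -0.2, 0.5]
grip_width: 0.0856
grasp_force: 0.0
```

Emit:
send_rows(motion="-1 8.9 0.9 5 -0.08; -1 8.9 0.9 10 -0.08; -1 8.9 0.9 12 -0.08; -1 8.9 0.9 12 -0.08; -1 8.9 0.9 12 -0.08")

```text
clock: 8.7
eef_pos: [0.5895, 0.3048, 0.1951]
tool_rot: [0.678, 0.735, -0.002, -0.001]
ft_force: [0.5, 0.9, 1.1]
grip_width: 0.085
grasp_force: 0.0
```

```bash
python3 - <<'E'
from h import *
o=bot.get_obs(); im=vision.camera("wrist"); 
print(o["clock"],o["eef_pos"],o["tool_rot"],o["grip_width"])
cv2.imwrite("pics/w4.png",im[:,:,::-1]); 
for t in ["thick_tube_centre","slim_tube_centre"]: print(t,[(np.round(d["rect"],1).tolist(),round(d["conf"],2)) for d in boxes_of("wrist",t)[:2]])
E
```

```text
8.7 [0.5895 0.3048 0.1951] [ 0.6781  0.7349 -0.0021 -0.0006] 0.08495040540127535
thick_tube_centre [([319.6, 179.3, 52.4, 192.0], 0.84)]
slim_tube_centre [([177.0, 139.2, 44.0, 183.0], 0.86)]
```

View pics/w4.png

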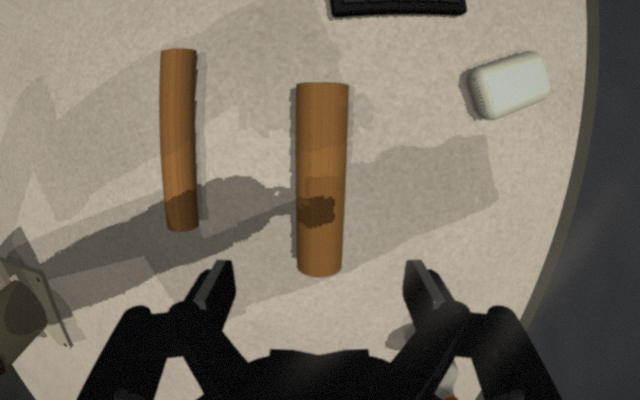

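```bash
python3 - <<'E'
from h import *
for n,l,z in (("thick",[[322,84],[320,268]],.03),("slim",[[179,50],[182,228]],.024)):
    e=onz("wrist",l,z); d=e[0]-e[1]; print(n,e.mean(0),np.linalg.norm(d),np.arctan2(d[1],d[0]))
E
```

```text
thick [0.5967 0.3005 0.03  ] 0.20455345953338355 1.6401595393520758
slim [0.4344 0.3348 0.024 ] 0.20519074604480048 1.5779892433562865
```

Emit:
send_rows(motion="-1 -0.4 0.4 5 0; -1 -0.4 0.4 10 0; -1 -0.4 0.4 14 0; -1 -0.4 0.4 17 0; -1 -0.4 0.4 18.5 0")

```text
clock: 9.35
eef_pos: [0.596, 0.2994, 0.0109]
tool_rot: [0.68, 0.733, -0.0, 0.0]
ft_force: [-0.1, -0.1, 0.8]
grip_width: 0.0858
grasp_force: 0.0
```

Emit:
send_rows(motion="-1 0 0 0 0; 0.6 0 0 0 0; 0.6 0 0 0 0; 0.6 0 0 0 0; 0.6 0 0 0 0")

```text
clock: 9.85
eef_pos: [0.5979, 0.3017, 0.0147]
tool_rot: [0.679, 0.734, 0.003, 0.001]
ft_force: [-0.4, 0.3, 6.0]
grip_width: 0.0501
grasp_force: 63.2
```

Emit:
send_rows(motion="0.8 0 0 0 0; 0.8 0 0 0 0; 0.8 0 0 -1 0; 0.8 0 0 -2 0; 0.8 0 0 -3 0")

```text
clock: 10.35
eef_pos: [0.5957, 0.3008, 0.0424]
tool_rot: [0.679, 0.734, 0.0, 0.0]
ft_force: [0.6, 0.4, -1.2]
grip_width: 0.05
grasp_force: 62.6
```

Emit:
send_rows(motion="0.8 0 0 -5 0.1; 0.8 0 0 -10 0.1; 0.8 0 0 -15 0.1; 0.8 0 0 -20 0.1; 0.8 0 0 -23 0.1")

```text
clock: 10.85
eef_pos: [0.5964, 0.3011, 0.2777]
tool_rot: [0.715, 0.699, 0.004, 0.001]
ft_force: [0.4, -0.0, -0.3]
grip_width: 0.0501
grasp_force: 62.6
```

Emit:
send_rows(motion="0.8 -4 -0.7 0 0; 0.8 -8 -1.4 0 0; 0.8 -12 -2.1 0 0; 0.8 -16 -2.8 0 0; 0.8 -20 -3.5 0 0")

```text
clock: 11.35
eef_pos: [0.5556, 0.1001, 0.2722]
tool_rot: [0.715, 0.699, 0.0, 0.0]
ft_force: [1.2, -0.1, -1.1]
grip_width: 0.0503
grasp_force: 62.6
```

Emit:
send_rows(motion="0.8 -5 -0.9 0 0; 0.8 -9.5 -1.6 0 0; 0.8 -13 -2.2 0 0; 0.8 -15.5 -2.7 0 0; 0.8 -17 -2.9 0 0")

```text
clock: 11.85
eef_pos: [0.5228, -0.0697, 0.2723]
tool_rot: [0.716, 0.698, 0.0, 0.0]
ft_force: [0.7, 0.4, -1.0]
grip_width: 0.05
grasp_force: 62.6
```

```bash
python3 - <<'E'
from h import *
o=bot.get_obs(); im=vision.camera("wrist"); x=R.from_quat(o["tool_rot"]).as_matrix()
print(o["clock"],o["eef_pos"],"psi",np.arctan2(x[1,1],x[0,1]),o["joint_pos"])
print("ft",o["ft_force"])
d=np.r_[.4985,-.198]-o["eef_pos"][:2]; print("to go tool",d@x[:2,0],d@x[:2,1])
cv2.imwrite("pics/w5.png",im[:,:,::-1])
E
```

```text
11.85 [ 0.5228 -0.0697  0.2723] psi -0.024380232670915162 [-0.1325  0.2822  0.1663  1.454  -0.0002  1.4627]
ft [ 0.6989  0.3839 -0.9966]
to go tool -0.12880599567633808 -0.02116322355472148
```

View pics/w5.png

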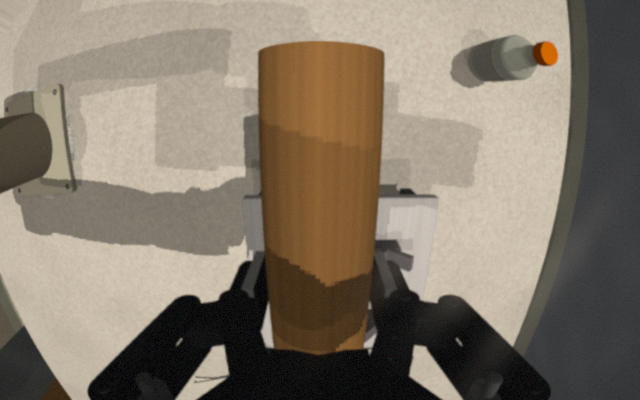

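Emit:
send_rows(motion="0.8 -4 -0.7 0 0; 0.8 -8 -1.4 0 0; 0.8 -11 -1.8 0 0; 0.8 -12.9 -2.1 0 0; 0.8 -12.9 -2.1 0 0")

```text
clock: 12.4
eef_pos: [0.4997, -0.1977, 0.2714]
tool_rot: [0.716, 0.698, -0.0, 0.0]
ft_force: [0.1, 0.5, -1.2]
grip_width: 0.0499
grasp_force: 62.6
```

Emit:
send_rows(motion="0.8 0 0 4 0; 0.8 0 0 7 0; 0.8 0 0 9.5 0; 0.8 0 0 11 0; 0.8 0 0 11.5 0")

```text
clock: 12.9
eef_pos: [0.499, -0.1942, 0.1544]
tool_rot: [0.714, 0.7, -0.0, -0.002]
ft_force: [-1.0, 0.3, -1.4]
grip_width: 0.05
grasp_force: 62.6
```

```bash
python3 - <<'E'
from h import *
o=bot.get_obs(); x=R.from_quat(o["tool_rot"]).as_matrix()
print(o["clock"],o["eef_pos"],"psi",np.arctan2(x[1,1],x[0,1]),o["ft_force"])
d=np.r_[.4985,-.198]-o["eef_pos"][:2]; print("to go tool",d@x[:2,0],d@x[:2,1])
im=vision.camera("side"); cv2.imwrite("pics/d5.png",cv2.resize(im[110:260,250:430,::-1],(720,600),interpolation=cv2.INTER_CUBIC))
E
```

```text
12.9 [ 0.499  -0.1942  0.1544] psi -0.019893112956429614 [-1.0069  0.2546 -1.3819]
to go tool -0.0038465437243538256 -0.00043649141086520146
```

View pics/d5.png

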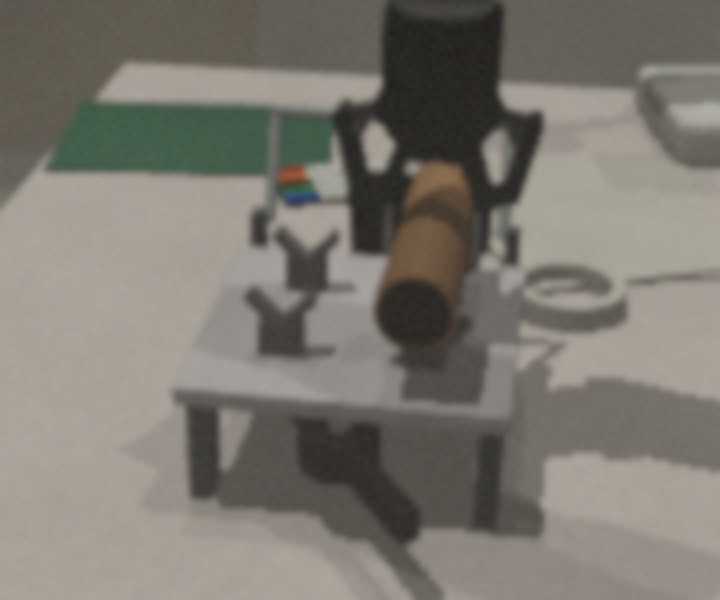

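Emit:
send_rows(motion="0.8 0 0 0.3 0; 0.8 0 0 0.6 0; 0.8 0 0 0.9 0; 0.8 0 0 1.1 0; 0.8 0 0 1.1 0")

```text
clock: 13.45
eef_pos: [0.4996, -0.1963, 0.1453]
tool_rot: [0.715, 0.699, 0.0, -0.0]
ft_force: [-0.9, -0.3, -0.3]
grip_width: 0.0504
grasp_force: 62.6
```

Emit:
send_rows(motion="0.8 0 0 0.1 0; 0.8 0 0 0.2 0; 0.8 0 0 0.3 0; 0.8 0 0 0.4 0; 0.8 0 0 0.4 0")

```text
clock: 13.95
eef_pos: [0.4996, -0.1963, 0.1411]
tool_rot: [0.715, 0.699, -0.0, -0.0]
ft_force: [-0.6, 0.4, -0.1]
grip_width: 0.0505
grasp_force: 62.6
```

Emit:
send_rows(motion="0.8 0 0 0.1 0; 0.8 0 0 0.2 0; 0.8 0 0 0.3 0; 0.8 0 0 0.3 0; 0.8 0 0 0.3 0")

```text
clock: 14.45
eef_pos: [0.4996, -0.1964, 0.1393]
tool_rot: [0.715, 0.699, 0.0, 0.0]
ft_force: [-2.5, -0.6, 5.0]
grip_width: 0.0503
grasp_force: 63.3
```

Emit:
send_rows(motion="0.8 0 0 0.1 0; 0.8 0 0 0.2 0; 0.8 0 0 0.2 0; 0.8 0 0 0.2 0; 0.8 0 0 0.2 0")

```text
clock: 14.95
eef_pos: [0.4996, -0.1964, 0.1391]
tool_rot: [0.715, 0.699, 0.0, 0.001]
ft_force: [-6.4, -0.0, 14.6]
grip_width: 0.0503
grasp_force: 64.4
```

Emit:
send_rows(motion="0.8 0 -0.1 -0.25 0; 0.8 0 -0.1 -0.25 0; -0.5 0 -0.1 -0.25 0; -0.5 0 -0.1 -0.25 0; -0.5 0 -0.1 -0.25 0")

```text
clock: 15.45
eef_pos: [0.4987, -0.1962, 0.1384]
tool_rot: [0.715, 0.699, -0.0, -0.0]
ft_force: [0.5, -0.3, 0.4]
grip_width: 0.0639
grasp_force: 0.0
```

Emit:
send_rows(motion="-0.5 0 0 0 0; -0.5 0 0 -2 0; -0.5 0 0 -6 0; -0.5 0 0 -11 0; -0.5 0 0 -16 0")

```text
clock: 15.95
eef_pos: [0.4982, -0.196, 0.3]
tool_rot: [0.715, 0.699, -0.0, -0.001]
ft_force: [1.6, 0.7, 1.5]
grip_width: 0.064
grasp_force: 0.0
```

```bash
python3 - <<'E'
from h import *
o=bot.get_obs(); x=R.from_quat(o["tool_rot"]).as_matrix()
print(o["clock"],o["eef_pos"],"psi",np.arctan2(x[1,1],x[0,1]),o["ft_force"],o["grip_width"])
c=[]
for cam in ("side","scene"):
    im=vision.camera(cam); cv2.imwrite(f"pics/{cam}6.png",im[:,:,::-1])
    b=boxes_of(cam,"thick_tube_centre")[:2]; print(cam,b)
    print(onz(cam,[b[0]["rect"][:2]],.149))
    m=vision.camera_model(cam); f=200/np.tan(np.radians(m["fov_y"])/2); W=np.linalg.inv(m["world_from_camera"])
    T=[]  # predicted box of a seated tube
    for y in (-.1,.1):
        for a in np.linspace(0,6.28,40):
            q=st2w([.5465,-.199,-.022],[-.048+.026*np.cos(a),y]); p=W@[*q,.149+.026*np.sin(a),1]; T.append(f*p[:2]/p[2]+[m["cx"],m["cy"]])
    T=np.array(T); print("pred",(T.min(0)+T.max(0))/2,T.max(0)-T.min(0))
E
```

```text
15.95 [ 0.4982 -0.196   0.3   ] psi -0.021942948844597705 [1.5857 0.6585 1.5346] 0.06402058017286955
side [{'rect': [358.2, 177.0, 27.1, 51.2], 'conf': 0.93}]
[[ 0.4968 -0.1933  0.149 ]]
pred [356.626 178.032] [26.5245 48.6516]
scene [{'rect': [293.6, 171.9, 72.8, 38.6], 'conf': 0.63}, {'rect': [235.8, 163.8, 49.8, 59.8], 'conf': 0.62}]
[[ 0.5045 -0.1859  0.149 ]]
pred [291.041  170.1504] [73.6044 36.3499]
```

Emit:
send_rows(motion="-1 5 -0.7 0 0; -1 10 -1.4 0 0; -1 15 -2.1 0 0; -1 20 -2.9 0 0; -1 24 -3.5 0 0")

```text
clock: 16.65
eef_pos: [0.4672, 0.0465, 0.2967]
tool_rot: [0.715, 0.699, -0.001, -0.001]
ft_force: [0.4, 0.1, -0.2]
grip_width: 0.0853
grasp_force: 0.0
```

Emit:
send_rows(motion="-1 5 -0.7 0 0; -1 10 -1.4 0 0; -1 15 -2.1 0 0; -1 20 -2.9 0 0; -1 24 -3.5 0 0")

```text
clock: 17.15
eef_pos: [0.4376, 0.2871, 0.2965]
tool_rot: [0.714, 0.7, -0.002, -0.0]
ft_force: [-0.4, -0.3, -0.6]
grip_width: 0.0857
grasp_force: 0.0
```

Emit:
send_rows(motion="-1 3.5 -0.5 3 -0.04; -1 5 -0.8 7 -0.04; -1 5 -0.8 10 -0.04; -1 5 -0.8 10 -0.04; -1 5 -0.8 10 -0.04")

```text
clock: 17.65
eef_pos: [0.4315, 0.3346, 0.1976]
tool_rot: [0.701, 0.713, -0.002, -0.0]
ft_force: [-0.1, -0.3, 0.3]
grip_width: 0.0858
grasp_force: 0.0
```

```bash
python3 - <<'E'
from h import *
o=bot.get_obs(); im=vision.camera("wrist"); x=R.from_quat(o["tool_rot"]).as_matrix()
print(o["clock"],o["eef_pos"],"psi",np.arctan2(x[1,1],x[0,1]),o["ft_force"],o["grip_width"])
b=boxes_of("wrist","slim_tube_centre"); print(b)
# silhouette by colour
h=cv2.cvtColor(im,cv2.COLOR_RGB2HSV); m=((h[...,1]>110)&(h[...,0]<25)).astype(np.uint8)
n,l,s,c=cv2.connectedComponentsWithStats(m); k=1+np.argmax(s[1:,4]); print(s[k],c[k])
ys,xs=np.where(l==k); y0,y1=ys.min(),ys.max()
q=[[xs[abs(ys-y)<4].mean(),y] for y in (y0+3,y1-3)]; print(q)
q[0][1]-=3;q[1][1]+=1
e=onz("wrist",q,.022); d=e[0]-e[1]; print(e.mean(0),np.linalg.norm(d),np.arctan2(d[1],d[0]))
g=e.mean(0)[:2]-o["eef_pos"][:2]; print("to go tool",g@x[:2,0],g@x[:2,1])
E
```

```text
17.65 [0.4315 0.3346 0.1976] psi 0.017983916654554163 [-0.1137 -0.2754  0.2881] 0.08583264952408173
[{'rect': [315.6, 172.7, 42.8, 188.2], 'conf': 0.79}]
[ 298   80   38  187 6622] [316.8055 169.7397]
[[np.float64(316.7142857142857), np.int64(83)], [np.float64(317.5056818181818), np.int64(263)]]
[0.4323 0.334  0.022 ] 0.2084372661849771 1.5916474742015008
to go tool -0.0006227057029719567 0.0007660578540500538
```

Emit:
send_rows(motion="-1 0 0.1 5 0; -1 0 0.1 10 0; -1 0 0.1 14 0; -1 0 0.1 17 0; -1 0 0.1 18.6 0")

```text
clock: 18.25
eef_pos: [0.4337, 0.3347, 0.0119]
tool_rot: [0.701, 0.713, -0.0, -0.0]
ft_force: [-1.0, -0.5, -0.6]
grip_width: 0.0854
grasp_force: 0.0
```

Emit:
send_rows(motion="-1 0 0 0.2 0; 0.7 0 0 0.2 0; 0.8 0 0 0.2 0; 0.8 0 0 0.2 0; 0.8 0 0 0.2 0")

```text
clock: 18.75
eef_pos: [0.4349, 0.3363, 0.013]
tool_rot: [0.701, 0.713, 0.002, 0.0]
ft_force: [-0.2, 0.6, 6.5]
grip_width: 0.0377
grasp_force: 60.6
```

Emit:
send_rows(motion="0.9 0 0 0 0; 0.9 0 0 0 0; 0.9 0 0 0 0; 0.9 0 0 -1 0; 0.9 0 0 -3 0")

```text
clock: 19.25
eef_pos: [0.4321, 0.3344, 0.0404]
tool_rot: [0.701, 0.713, -0.002, -0.0]
ft_force: [0.3, -0.3, -1.4]
grip_width: 0.0379
grasp_force: 60.3
```

Emit:
send_rows(motion="0.9 0 0 -5 0.04; 0.9 0 0 -10 0.04; 0.9 0 0 -15 0.04; 0.9 0 0 -20 0.04; 0.9 0 0 -24 0.04")

```text
clock: 19.75
eef_pos: [0.4333, 0.3354, 0.2852]
tool_rot: [0.715, 0.699, 0.002, 0.0]
ft_force: [-0.2, -1.3, -0.1]
grip_width: 0.0377
grasp_force: 60.4
```

Emit:
send_rows(motion="0.9 -4 1.3 0 0; 0.9 -8 2.6 0 0; 0.9 -12 3.9 0 0; 0.9 -16 5.2 0 0; 0.9 -20 6.5 0 0")

```text
clock: 20.25
eef_pos: [0.4938, 0.1324, 0.2817]
tool_rot: [0.715, 0.699, 0.0, 0.0]
ft_force: [0.3, 0.1, 0.1]
grip_width: 0.0379
grasp_force: 60.4
```

Emit:
send_rows(motion="0.9 -4 1.3 0 0; 0.9 -8 2.6 0 0; 0.9 -12 3.9 0 0; 0.9 -16 5.2 0 0; 0.9 -19 6.2 0 0")

```text
clock: 20.75
eef_pos: [0.5517, -0.0598, 0.2815]
tool_rot: [0.715, 0.699, 0.0, 0.0]
ft_force: [-0.5, 1.0, -0.9]
grip_width: 0.0378
grasp_force: 60.4
```

Emit:
send_rows(motion="0.9 -4 1.3 0 0; 0.9 -8 2.7 0 0; 0.9 -11 3.8 0 0; 0.9 -14 4.7 0 0; 0.9 -14 4.7 0 0")

```text
clock: 21.25
eef_pos: [0.5956, -0.2022, 0.2802]
tool_rot: [0.717, 0.698, -0.001, 0.0]
ft_force: [0.4, -0.7, -0.8]
grip_width: 0.0378
grasp_force: 60.5
```

```bash
python3 - <<'E'
from h import *
o=bot.get_obs(); x=R.from_quat(o["tool_rot"]).as_matrix()
print(o["clock"],o["eef_pos"],"psi",np.arctan2(x[1,1],x[0,1]),o["ft_force"],o["grip_width"])
d=np.r_[.5945,-.200]-o["eef_pos"][:2]; print("to go tool",d@x[:2,0],d@x[:2,1])
im=vision.camera("wrist")
h=cv2.cvtColor(im,cv2.COLOR_RGB2HSV); m=((h[...,1]>110)&(h[...,0]<25)).astype(np.uint8)
ys,xs=np.where(m[:300]); print(ys.min())
for r in (ys.min()+5,100,150,200): q=xs[ys==r]; print(r,q.min(),q.max()) if len(q) else 0
E
```

```text
21.25 [ 0.5956 -0.2022  0.2802] psi -0.026799553369591243 [ 0.4282 -0.6667 -0.7865] 0.03776804798142379
to go tool 0.002200640529941685 -0.0011920871856758476
51
56 261 361
100 183 363
150 187 362
200 192 360
```

Emit:
send_rows(motion="0.9 0.2 -0.1 3 0; 0.9 0.2 -0.1 6 0; 0.9 0.2 -0.1 9 0; 0.9 0.2 -0.1 11 0; 0.9 0.2 -0.1 11.8 0")

```text
clock: 21.8
eef_pos: [0.5929, -0.1945, 0.1607]
tool_rot: [0.714, 0.7, -0.001, -0.002]
ft_force: [-0.1, -0.5, -0.5]
grip_width: 0.0379
grasp_force: 60.5
```

Emit:
send_rows(motion="0.9 0 0 0.2 0; 0.9 0 0 0.4 0; 0.9 0 0 0.6 0; 0.9 0 0 0.7 0; 0.9 0 0 0.7 0")

```text
clock: 22.3
eef_pos: [0.595, -0.1965, 0.1564]
tool_rot: [0.715, 0.699, 0.0, 0.0]
ft_force: [0.3, -0.8, -0.1]
grip_width: 0.0376
grasp_force: 60.5
```

Emit:
send_rows(motion="0.9 0 0 0.1 0; 0.9 0 0 0.2 0; 0.9 0 0 0.2 0; 0.9 0 0 0.2 0; 0.9 0 0 0.2 0")

```text
clock: 22.8
eef_pos: [0.5947, -0.1964, 0.1538]
tool_rot: [0.715, 0.699, -0.0, -0.0]
ft_force: [0.5, 0.2, -0.7]
grip_width: 0.0379
grasp_force: 60.5
```

Emit:
send_rows(motion="0.9 0 0 0.1 0; 0.9 0 0 0.2 0; 0.9 0 0 0.3 0; 0.9 0 0 0.3 0; 0.9 0 0 0.3 0")

```text
clock: 23.3
eef_pos: [0.5947, -0.1963, 0.1507]
tool_rot: [0.715, 0.699, -0.0, -0.0]
ft_force: [-0.2, 0.7, -0.8]
grip_width: 0.038
grasp_force: 60.5
```

Emit:
send_rows(motion="0.9 0 0 0.1 0; 0.9 0 0 0.2 0; 0.9 0 0 0.2 0; 0.9 0 0 0.2 0; 0.9 0 0 0.2 0")

```text
clock: 23.8
eef_pos: [0.5946, -0.1963, 0.1488]
tool_rot: [0.715, 0.699, -0.0, -0.0]
ft_force: [-0.2, 0.5, -0.8]
grip_width: 0.0375
grasp_force: 60.7
```

Emit:
send_rows(motion="0.9 0 0 0.1 0; 0.9 0 0 0.2 0; 0.9 0 0 0.2 0; 0.9 0 0 0.2 0; 0.9 0 0 0.2 0")

```text
clock: 24.3
eef_pos: [0.5947, -0.1964, 0.1486]
tool_rot: [0.715, 0.699, 0.0, 0.001]
ft_force: [-3.9, 0.5, 7.0]
grip_width: 0.0383
grasp_force: 61.4
```

Emit:
send_rows(motion="0.9 0 -0.05 -0.1 0; -0.4 0 -0.1 -0.1 0; -0.4 0 -0.1 -0.1 0; -0.4 0 -0.1 -0.1 0; -0.4 0 -0.1 -0.1 0")

```text
clock: 24.8
eef_pos: [0.5937, -0.1963, 0.1475]
tool_rot: [0.715, 0.699, -0.0, -0.0]
ft_force: [0.5, -0.1, 0.6]
grip_width: 0.0599
grasp_force: 0.0
```

Emit:
send_rows(motion="-0.4 0 0 0 0; -0.4 0 0 -2 0; -0.4 0 0 -6 0; -0.4 0 0 -11 0; -0.4 0 0 -16 0")

```text
clock: 25.3
eef_pos: [0.5932, -0.1961, 0.309]
tool_rot: [0.715, 0.699, -0.0, -0.001]
ft_force: [0.7, 0.1, 0.5]
grip_width: 0.0597
grasp_force: 0.0
```

```bash
python3 - <<'E'
from h import *
o=bot.get_obs(); print(o["clock"],o["eef_pos"],o["grip_width"],o["ft_force"])
im=vision.camera("side")[110:270,250:430,::-1]; im2=vision.camera("scene")[130:270,200:400,::-1]
a=cv2.resize(im,(450,400),interpolation=cv2.INTER_CUBIC); b=cv2.resize(im2,(350,400)[:1]+(245,),interpolation=cv2.INTER_CUBIC)
c=np.zeros((400,800,3),np.uint8); c[:,:450]=a; c[:245,450:]=b; cv2.imwrite("pics/j7.png",c)
E
```

```text
25.3 [ 0.5932 -0.1961  0.309 ] 0.0597182792375206 [0.7335 0.1399 0.5365]
```

View pics/j7.png

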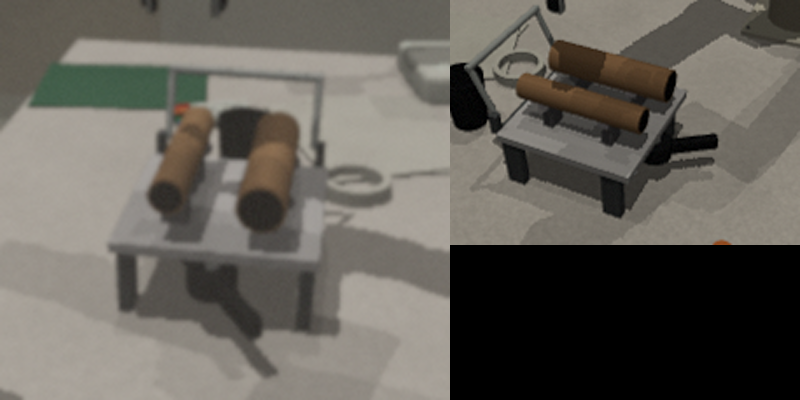

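Emit:
send_rows(motion="1 4 -3.2 0 0; 1 8 -6.4 0 0; 1 12 -9.5 0 0; 1 15.5 -12.3 0 0; 1 17 -13.5 0 0")

```text
clock: 25.9
eef_pos: [0.4598, -0.0209, 0.3082]
tool_rot: [0.714, 0.7, 0.0, -0.0]
ft_force: [1.0, -1.0, -0.0]
grip_width: 0.0002
grasp_force: 0.0
```

Emit:
send_rows(motion="1 0 0 1 0; 1 0 0 5 0; 1 0 0 9 0; 1 0 0 13 0; 1 0 0 16 0")

```text
clock: 26.4
eef_pos: [0.4616, -0.0241, 0.1447]
tool_rot: [0.715, 0.699, -0.001, -0.001]
ft_force: [0.5, -0.7, 0.4]
grip_width: 0.0
grasp_force: 0.0
```

```bash
python3 - <<'E'
from h import *
o=bot.get_obs(); x=R.from_quat(o["tool_rot"]).as_matrix(); print(o["clock"],o["eef_pos"],o["grip_width"],o["ft_force"],np.arctan2(x[1,1],x[0,1]))
im=vision.camera("wrist"); b=boxes_of("wrist","knob_wing"); print(b[:1])
if b:
    c,r,w,h=b[0]["rect"]; print(onz("wrist",[[c-w/2,r-h/2],[c,r-h/2],[c+w/2,r-h/2]],.072))
d=np.r_[.462,-.023]-o["eef_pos"][:2]; print("to go tool",d@x[:2,0],d@x[:2,1])
E
```

```text
26.4 [ 0.4616 -0.0241  0.1447] 1.7902709367960526e-05 [ 0.5434 -0.7147  0.3763] -0.02286131325758753
[{'rect': [400.6, 242.2, 93.7, 105.9], 'conf': 0.94}]
[[ 0.4843 -0.0062  0.072 ]
 [ 0.5192 -0.0067  0.072 ]
 [ 0.5569 -0.007   0.072 ]]
to go tool 0.001105428205515128 0.000370284365298033
```

Emit:
send_rows(motion="1 0 0 4 0; 1 0 0 7 0; 1 0 0 9 0; 1 0 0 9.9 0; 1 0 0 9.9 0")

```text
clock: 27.0
eef_pos: [0.4628, -0.0237, 0.0487]
tool_rot: [0.715, 0.699, -0.0, -0.0]
ft_force: [0.4, 1.3, -0.1]
grip_width: 0.0001
grasp_force: 0.0
```

Emit:
send_rows(motion="1 0 1 0 0; 1 0 2 0 0; 1 0 3.2 0 0; 1 0 4.4 0 0; 1 0 5.6 0 0")

```text
clock: 27.5
eef_pos: [0.5197, -0.0243, 0.0497]
tool_rot: [0.715, 0.699, 0.0, -0.0]
ft_force: [-1.8, 0.6, 0.5]
grip_width: -0.0001
grasp_force: 1.2
```

Emit:
send_rows(motion="1 0.1 1.2 0 0; 1 0.2 2.4 0 0; 1 0.3 3.4 0 0; 1 0.3 4.4 0 0; 1 0.3 5.2 0 0")

```text
clock: 28.0
eef_pos: [0.572, -0.0227, 0.0493]
tool_rot: [0.715, 0.699, 0.0, 0.0]
ft_force: [-1.2, 0.0, -0.2]
grip_width: -0.0001
grasp_force: 0.7
```

Emit:
send_rows(motion="1 0 0.4 0 0; 1 0 0.7 0 0; 1 0 0.9 0 0; 1 0 0.9 0 0; 1 0 0.9 0 0")

```text
clock: 28.5
eef_pos: [0.574, -0.0216, 0.0478]
tool_rot: [0.715, 0.7, -0.003, -0.005]
ft_force: [-14.8, 3.1, 5.9]
grip_width: 0.0001
grasp_force: 6.4
```

Emit:
send_rows(motion="1 0 -1.5 0 0; 1 0 -2.5 0 0; 1 0 -2.5 -4 0; 1 0 -2.5 -9 0; 1 0 -2.5 -14 0")

```text
clock: 29.0
eef_pos: [0.5546, -0.0225, 0.1904]
tool_rot: [0.715, 0.699, 0.0, 0.0]
ft_force: [1.8, -0.2, 0.7]
grip_width: -0.0001
grasp_force: 0.0
```

Emit:
send_rows(motion="1 4 0 -5 0; 1 8 0 -9 0; 1 12 0 -9 0; 1 12 0 -9 0; 1 12 0 -9 0")

```text
clock: 29.5
eef_pos: [0.5578, 0.0991, 0.2796]
tool_rot: [0.714, 0.7, 0.001, 0.001]
ft_force: [-0.6, -0.9, -1.0]
grip_width: 0.0001
grasp_force: 0.0
```

```bash
python3 - <<'E'
from h import *
o=bot.get_obs(); print(o["clock"],o["eef_pos"],o["ft_force"])
p=[.5465,-.199,-.022]
for cam in ("side","scene"):
    im=vision.camera(cam); cv2.imwrite(f"pics/{cam}9.png",im[:,:,::-1])
    for t in ("keeper_bar","thick_tube_centre","slim_tube_centre","knob_wing","glue","tape","pencup"): print(cam,t,[(np.round(d["rect"],1).tolist(),round(d["conf"],2)) for d in boxes_of(cam,t)[:2]])
    m=vision.camera_model(cam); f=200/np.tan(np.radians(m["fov_y"])/2); W=np.linalg.inv(m["world_from_camera"])
    pr=lambda q,z:(lambda v:f*v[:2]/v[2]+[m["cx"],m["cy"]])(W@[*st2w(p,q),z,1])
    hz,L,a0=.1,.0944,np.arctan2(.084,.043)
    for k in (0,.1,.2,.4):
        a=a0+k; y=-.115+L*np.cos(a); z=hz+L*np.sin(a); print(" bar ends keeper",k,pr([-.095,y],z),pr([.095,y],z))
    for kn in (0,.1,.2,.3): 
        th=.6-kn; print(" tip knob",kn,pr([.1*np.sin(th),.1+.1*np.cos(th)],.06))
im=vision.camera("wrist"); b=boxes_of("wrist","knob_wing"); print(b[:1])
E
```

```text
29.5 [0.5578 0.0991 0.2796] [-0.6064 -0.8694 -1.0328]
side keeper_bar [([358.3, 159.9, 40.4, 18.7], 0.57)]
side thick_tube_centre [([358.8, 177.6, 26.3, 51.7], 0.86), ([393.1, 183.0, 27.5, 17.4], 0.41)]
side slim_tube_centre [([321.2, 177.1, 29.2, 36.1], 0.89)]
side knob_wing [([231.1, 248.7, 27.7, 66.9], 0.72), ([326.5, 228.8, 44.2, 24.4], 0.71)]
side glue [([230.2, 249.5, 27.7, 66.0], 0.96)]
side tape [([390.5, 183.6, 29.3, 24.4], 0.54), ([358.0, 176.9, 27.4, 52.9], 0.41)]
side pencup [([344.3, 165.1, 9.8, 18.9], 0.72)]
 bar ends keeper 0 [377.3985 155.5816] [311.6521 150.8863]
 bar ends keeper 0.1 [377.66   153.1774] [312.2462 148.5674]
 bar ends keeper 0.2 [377.9019 151.0432] [312.8623 146.514 ]
 bar ends keeper 0.4 [378.3176 147.6627] [314.1293 143.2777]
 tip knob 0 [306.183 237.113]
 tip knob 0.1 [309.1215 238.6889]
 tip knob 0.2 [312.3662 240.0981]
 tip knob 0.3 [315.8817 241.3203]
scene keeper_bar [([253.2, 170.2, 51.9, 50.4], 0.84)]
scene thick_tube_centre [([293.7, 174.4, 73.4, 35.7], 0.96)]
scene slim_tube_centre [([327.4, 224.9, 32.4, 34.9], 0.75), ([277.4, 186.7, 72.7, 33.4], 0.7)]
scene knob_wing [([325.2, 225.2, 31.0, 34.3], 0.62)]
scene glue [([351.0, 296.6, 25.4, 53.9], 0.9), ([276.2, 188.2, 74.1, 36.8], 0.31)]
scene tape [([323.7, 223.4, 30.4, 35.8], 0.74), ([239.5, 169.3, 28.0, 24.2], 0.68)]
scene pencup [([208.2, 184.1, 28.3, 32.9], 0.93), ([280.3, 200.5, 117.8, 110.2], 0.62)]
 bar ends keeper 0 [275.0706 144.446 ] [237.6681 182.1498]
 bar ends keeper 0.1 [272.3101 142.5934] [234.5244 180.0304]
 bar ends keeper 0.2 [269.4697 140.9821] [231.3183 178.1586]
 bar ends keeper 0.4 [263.6864 138.5544] [224.8766 175.2422]
 tip knob 0 [336.7982 237.415 ]
 tip knob 0.1 [339.9301 235.8302]
 tip knob 0.2 [342.7849 234.0352]
 tip knob 0.3 [345.3333 232.0542]
[{'rect': [353.2, 262.6, 14.4, 24.3], 'conf': 0.54}]
```

Emit:
send_rows(motion="1 -4 0 0 0; 1 -8 0 0 0; 1 -11 0 0 0; 1 -12 0 0 0; 1 -12 0 0 0")

```text
clock: 30.9
eef_pos: [0.5545, -0.0235, 0.2788]
tool_rot: [0.716, 0.698, 0.0, -0.0]
ft_force: [-0.1, 0.0, -0.0]
grip_width: -0.0001
grasp_force: 0.0
```

```bash
python3 - <<'E'
from h import *
o1=dict(eef_pos=np.array([.5499,-.0241,.2804]),tool_rot=np.array([.7093,.7049,-.0002,.0005]))
o=bot.get_obs(); im=vision.camera("wrist"); print(o["clock"],o["eef_pos"])
for n,i,ob in (("start",cv2.imread("pics/w1.png")[...,::-1],o1),("now",im,o)):
    m=(i.max(2)<45); m[:130]=0; m[200:]=0; m[:,:290]=0; m[:,420:]=0
    k,l,s,c=cv2.connectedComponentsWithStats(m.astype(np.uint8)); j=1+np.argmax(s[1:,4])
    ys,xs=np.where(l==j); w=onz("wrist",np.c_[xs,ys],.068,ob)[:,:2]
    v=cv2.fitLine(w.astype(np.float32),cv2.DIST_L2,0,1e-5,1e-5).ravel(); v=v*np.sign(v[1])
    print(n,s[j],"phi",np.arctan2(v[0],v[1]),"knob",.6-(np.arctan2(v[0],v[1])-.022), "tip y",w[:,1].max())
E
```

```text
30.9 [ 0.5545 -0.0235  0.2788]
start [323 153  30  47 625] phi 0.386816 knob 0.23518401 tip y -0.003922010748396827
now [328 162  37  38 578] phi 0.64370465 knob -0.021704614 tip y -0.014248621426632774
```

Knob is at its locked stop, the keeper is shut, and the robot is clear.

```bash
python3 -c "
from workcell import workorder; print(workorder.job_done())"
```

```text
the job is handed in; nothing more can be done
None
```

I handed the job in at about 31 s. By my measurements, both tubes are seated in their grooves, the knob is back at its locked stop, the keeper bar is shut over them and the robot touches nothing; no verdict was returned.

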